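Show the edge of a microscope stage plate

TASK

Two black stage plates lie on the low aluminium ledge. With the fingertips, and without lifting it, push the plate that has the big round hole back until it lies squarely against the ledge's upstand, and along the ledge until it sticks out about 3 cm past the ledge's nearer end, so that its edge can be picked up later. Leave it lying flat there, and leave the plain plate, the eyepiece between the plates and everything else on the bench where they are.

Things in the scene. Friction and masses are not known exactly. Their poses are not given: they have to be found in the camera images.
- ledge: fixed aluminium ledge, 500 mm long (y), 116 mm deep (x from -60 to +56), flat top 50 mm above the table, open square ends at y = +-250 mm. On the back of its top runs an upstand 15 mm high, front face at x = +50 mm. Origin on the table under the middle; x points away from the robot, front edge to upstand; y along the length; z up. Turned by up to 0.2 rad
- ring_plate: black plastic stage plate with a round hole of 45 mm through its middle: 100 mm long (its y), 80 mm wide (its x), 6 mm thick, loose, about 110 g. Lies flat on the ledge, on the left or the right half, a little askew and up to about 25 mm off the upstand. Origin at the centre of its underside, z up. It slides with ordinary friction
- plain_plate: the other black stage plate, same outside size, without a hole, loose on the other half of the ledge. Origin at the centre of its underside. Not to be moved
- eyepiece: dark steel microscope eyepiece, 29 mm across and 36 mm tall, standing loose on the ledge's top near the middle, between the two plates (there is at least 48 mm free between it and either plate at the start). Origin at the centre of its underside. Not to be moved
- dish_stack: two closed clear round culture dishes, one on the other, as one piece, 90 mm across, 30 mm tall, on the table in front of the ledge. Origin at the centre of its underside. Bystander
- dish: one closed clear round culture dish, 90 mm across, 15 mm tall, on the table behind the ledge. Origin at the centre of its underside. Bystander
- reagent: white plastic bottle, 48 mm across and 100 mm tall, on the table behind the ledge. Origin at the centre of its underside. Bystander
- beaker: small glass beaker, 60 mm across and 70 mm tall, on the table behind the ledge. Origin at the centre of its underside. Bystander
- driver: screwdriver 150 mm long lying on the table in front of the ledge, along its own x, origin on its underside near the middle. Bystander
Things that resemble listed ones, but are neither listed nor needed, are in the scene too. What is shaped like the ring_plate but blue or orange is not meant.

How it is judged (in metres and radians):
At the end, for the whole second after the job is handed in: The plate with the hole overhangs one end of the ledge by 20 to 40 mm, its back edge is within 6 mm of the upstand (at the plate's middle) and square to it within 0.07 rad, and it lies flat and at rest on the ledge's top ((y of ring_plate in the frame of ledge between 0.22 and 0.24 m or y of ring_plate in the frame of ledge between -0.24 and -0.22 m) and x of ring_plate in the frame of ledge above 0.004 m and angle between the x axis of ring_plate and the x axis of ledge, either way round below 0.07 rad and z of ring_plate in the frame of ledge between 0.047 and 0.053 m and angle between ring_plate's own z axis and vertical below 0.05 rad and linear speed of ring_plate below 0.01 m/s and angular speed of ring_plate below 0.1 rad/s); the robot touches nothing.
It fails at once if the plate with the hole was lifted, carried or tipped (height (world z) of ring_plate above 0.058 m or angle between ring_plate's own z axis and vertical above 0.1 rad or height (world z) of ring_plate below 0.04 m).
It fails at once if the plain plate was moved by more than 10 mm (distance of plain_plate from where it was at the start of the episode above 0.01 m).
It fails at once if the eyepiece, a dish, the bottle, the beaker or the screwdriver was moved by more than 15 mm or tipped (distance of any of eyepiece, dish_stack, dish, reagent, beaker, driver from where it was at the start of the episode above 0.015 m or angle between any of eyepiece, dish_stack, dish, reagent, beaker's own z axis and vertical above 0.25 rad).
It also fails if it takes over 48 s, if anything falls off the work surface, if the arm or the gripper's body presses on something with over 40 N, if the wrist force passes 120 N, or if a joint passes its speed limit or range.

ROBOT

A 6-joint arm with a two-finger parallel gripper is mounted at the origin on the work surface. World frame = base frame: x ahead of the robot, y to its left, z up, the work surface at z = 0. Lengths are in m, angles in degrees, forces in N, time in s.
With the tool pointing down it reaches from about 0.3 to 0.75 m from the base axis. Payload 8.5 kg.
Tool frame: the origin (TCP) lies at the very end of the fingers, on their centre line; the grasp point (between the pads) lies 19 mm behind it; z points along the fingers, y is the line along which they close (so a half turn about z gives the same grasp; the last joint's range is limited). The gripper opens to 85 mm and grips with 20 to 120 N. Pads are 22 mm wide; open, the fingers measure 114 mm over their backs; the gripper's body (76 mm by 85 mm) begins 54 mm behind the grasp point. The pads swing forward as they close: fully open they stand 13 mm farther back than shut.
Start: joints at [54.357, 21.807, 74.336, -0, 83.858, -12.336], TCP at [0.218, 0.505, 0.231] pointing down, gripper open.
Joint ranges: [-178.18, 178.18], [-50.72, 133.34], [12.68, 142.11], [-81.47, 261.47], [9.98, 163.14], [-165.26, 165.26]. Speed limits (degrees/s): [136.94, 136.94, 180, 180, 180, 180].

INTERFACE

Orientations are given as a 3x3 rotation matrix whose columns are the frame's x, y, z axes.
In Python, from rig import env, optics, spotter gives the robot as it stands.
- The arm moves only by the shell command python3 -m crank 'ROWS' [FORCE]. ROWS is JSON, one flat list of numbers, 5 for each row, row after row: the finger opening in cm, from 0 to 8.54, then the shift along the tool's x, y, z in cm, then the turn about the tool's z in rad. A call has exactly 8 rows; each row shifts and turns the commanded pose from where the row before left it, along the tool's axes as they then stand; what a row does not reach is not made up. A row lasts 1/12 s, in which the tool goes at most 41.7 mm and 7.16 degrees, less where a joint would pass 70% of its speed; a pose out of reach is approached as far as the arm can. A call is refused whole if a number of a shift passes 4.17 or a number of a turn 0.125, either way. A call with a gripper value outside its range is refused whole. The fingers move at their own pace and stop on an object; FORCE is the grip in N (left out, the last holds). Time passes only in rows, so rows that do not move let the fingers close, or fill a call up. It gives the time, the measured TCP pose, the force, the opening and the grip force at its end, in the units of the state.
- env.observe(): the state, without advancing time (a new reading comes with each control period).
- optics.get_image(name): name is "scene" or "side" or "wrist"; returns a dict with "color" (384x512x3 uint8, red, green, blue), "intrinsics" (3x3 intrinsics, pixels), "pose" (4x4, takes a point from camera to world coordinates). Camera axes: x right, y up, looking along -z (the intrinsics and any distortion apply to the point x, -y, -z); pixel columns grow to the right and rows downward; lengths in m; the calibration is good to about 2 mm. A picture is of the moment at which its call begins. There is no depth.
- env.close_job(): hands the job in; it is judged then, once.
Trained networks look in a picture, given as the dict that the camera call returned (one of the last four; its "shot" number tells which), for a name from the list of things; names that differ only in an ending like _2 or _b are one class to them, and where a whole thing is asked for, a point or a joint stands for the part that bears it (a point fixed in the world has none). Each returns a list of dicts, best first, with "score" (0 to 1); they miss things now and then, are a little off and sometimes report something else, mostly with a low value. They report only what shows in the picture. A call takes as long as a camera call. They do not tell look-alikes from the thing itself.
- spotter.look_for(picture, query): "at" ([column, row] as shares, 0 to 1, of the picture: columns of its width, rows of its height, amid what is visible of it).
The state is a dict: "time_s": time; "q": joint angles; "qvel": joint speeds; "joint_efforts": joint torques, N m; "position": TCP position; "tool_rot": TCP orientation; "ft_force": force on the tool from outside, world axes, zero at the start; "wrist_torque": the same for the moment, N m; "grip_width": finger opening in m; "gripper_force": force on a finger pad.
Only numpy, scipy, OpenCV 4.12 (cv2) and the standard library are available. Lean on these libraries where they do the work, as an engineer would, in place of code of your own. Each camera call takes 0.05 s, during which the arm holds its last target. There are 200 camera calls.

## Working session

There is one attempt and no reset: what is moved stays moved. The work goes in short steps, Python scripts to look and compute and a shell command to move; the robot and the scene stay as the last step left them, time stands still between calls to the robot, and variables do not carry over. Pictures are saved under pics/ and viewed, at most 10 in all, crops included, and the job is handed in when it is done.

```bash
mkdir -p pics; ls
python3 - <<'E'
from rig import env, optics, spotter
import cv2,numpy as np
s=env.observe();print(s['time_s'],s['position'],s['tool_rot'],s['grip_width'])
for n in ['scene','side']:
    p=optics.get_image(n);cv2.imwrite(f'pics/{n}0.png',p['color'][:,:,::-1]);np.savez(f'{n}0.npz',**p)
    print(n,p['intrinsics'],np.round(p['pose'],4),[k for k in p])
    for q in ['ring_plate','plain_plate','eyepiece']:
        print(q,[(np.round(np.array(d['at'])*[512,384]),round(d['score'],2)) for d in spotter.look_for(p,q)])
E
```

```text
pics
0.0 [0.21744698 0.50487648 0.23069799] [[-9.18383263e-01  3.95691038e-01 -8.86002830e-04]
 [ 3.95691887e-01  9.18382532e-01 -1.20623235e-03]
 [ 3.36394192e-04 -1.45836773e-03 -9.99998880e-01]] 0.08544907787058749
scene [[356.6599405    0.         260.55807099]
 [  0.         356.6599405  193.39946228]
 [  0.           0.           1.        ]] [[ 0.4332 -0.6116  0.662   1.105 ]
 [ 0.9011  0.3112 -0.3021 -0.3233]
 [-0.0213  0.7274  0.6859  0.6144]
 [ 0.      0.      0.      1.    ]] ['color', 'intrinsics', 'pose', 'shot']
ring_plate [(array([177., 186.]), 0.87), (array([247., 196.]), 0.86), (array([192., 321.]), 0.75), (array([165., 251.]), 0.55), (array([252., 170.]), 0.33), (array([310., 235.]), 0.26)]
plain_plate [(array([356., 160.]), 0.72)]
eyepiece [(array([307., 172.]), 0.62), (array([263., 243.]), 0.39)]
side [[392.45781915   0.         257.656525  ]
 [  0.         392.45781915 187.98805333]
 [  0.           0.           1.        ]] [[-0.99    0.1201 -0.0742  0.498 ]
 [-0.1403 -0.779   0.6112  0.4583]
 [ 0.0156  0.6155  0.788   0.7213]
 [ 0.      0.      0.      1.    ]] ['color', 'intrinsics', 'pose', 'shot']
ring_plate [(array([266., 185.]), 0.92), (array([204., 120.]), 0.9), (array([327., 158.]), 0.59), (array([271., 131.]), 0.57)]
plain_plate [(array([240., 302.]), 0.58), (array([246., 223.]), 0.57)]
eyepiece [(array([243., 221.]), 0.62)]
```

View pics/scene0.png

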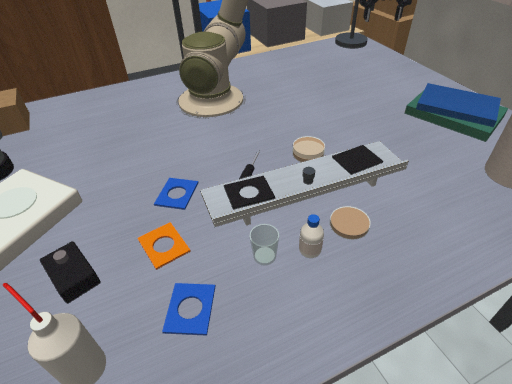

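View pics/side0.png

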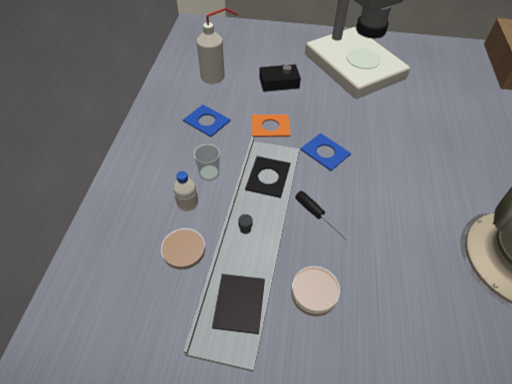

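The scene view shows the black holed plate at (249,191), or (268,177) in the side view. The plain plate is at (358,159) and the eyepiece at (308,175). Look-alikes for the target are the blue plates at (177,192) and (190,307) and the orange one at (164,244), all on the table, plus the plain black plate. I choose the black one on the ledge at (249,191) and check it in one crop.

Run:
```python
import cv2,numpy as np
s=cv2.imread('pics/scene0.png')[140:225,195:415]; a=cv2.resize(s,None,fx=3.6,fy=3.6,interpolation=cv2.INTER_CUBIC)
d=cv2.imread('pics/side0.png')[135:370,180:315]; b=cv2.resize(cv2.rotate(d,cv2.ROTATE_90_COUNTERCLOCKWISE),None,fx=2,fy=2,interpolation=cv2.INTER_CUBIC)
cv2.imwrite('pics/crop1.png',np.vstack([a,np.pad(b,((0,0),(0,a.shape[1]-b.shape[1]),(0,0)))])); print(a.shape,b.shape)
```

```text
(306, 792, 3) (270, 470, 3)
```

View pics/crop1.png

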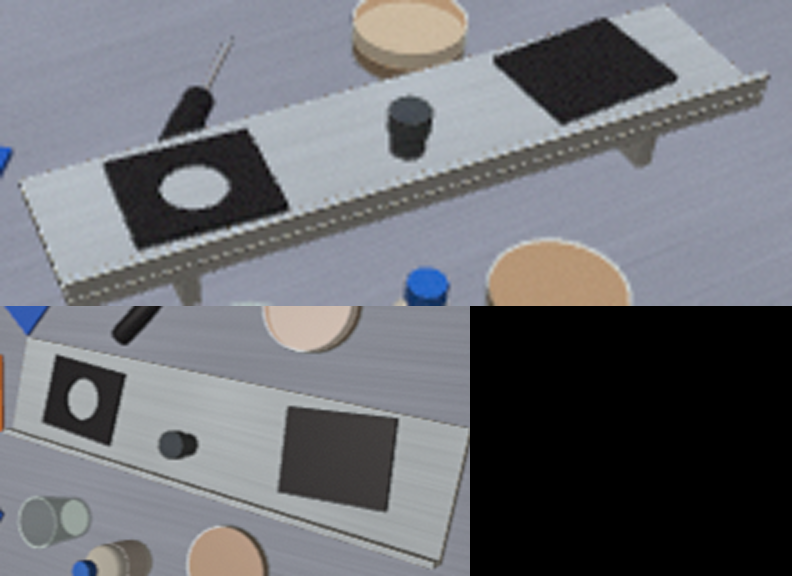

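The crop confirms that the black plate on the ledge is the one with the hole. Next I fit the ledge and the plates on their planes.

```bash
cat > h.py <<'E'
import numpy as np,cv2
X0,Y0,S=0.25,-0.40,1000. # topdown: col=(y-Y0)*S,row=(x-X0)*S
def H(p,z): # world (x,y) on plane z -> pixel
    T=np.linalg.inv(p['pose']);D=np.diag([1,-1,-1.])
    return p['intrinsics']@D@np.c_[T[:3,0],T[:3,1],T[:3,2]*z+T[:3,3]]
def top(p,z,size=(800,600)):
    W=np.array([[0,1/S,X0],[1/S,0,Y0],[0,0,1]]) # (col,row,1)->(x,y)
    return cv2.warpPerspective(p['color'],np.linalg.inv(H(p,z)@W),size,flags=cv2.INTER_LINEAR)if 0 else cv2.warpPerspective(p['color'],H(p,z)@W,size,flags=cv2.INTER_LINEAR|cv2.WARP_INVERSE_MAP)
def plates(p,z=.056):
    t=top(p,z); m=((t.max(2)<75)*255).astype(np.uint8); out=[]
    m=cv2.morphologyEx(m,cv2.MORPH_OPEN,np.ones((5,5)))
    cs,_=cv2.findContours(m,cv2.RETR_EXTERNAL,cv2.CHAIN_APPROX_NONE)
    for c in cs:
        h=cv2.convexHull(c);a=cv2.contourArea(h)
        if 5500<a<11000:
            (u,v),wh,an=cv2.minAreaRect(h)
            out.append((round(v/S+X0,4),round(u/S+Y0,4),np.round(wh),round(an,1),round(a)))
    return out
E
python3 - <<'E'
from h import *
for n in ['scene','side']:
    p=dict(np.load(f'{n}0.npz'));print(n)
    for o in plates(p):print(o)
    t=top(p,.05)
    for k in range(0,600,50):cv2.line(t,(0,k),(6,k),(255,0,0),1)
    for k in range(0,800,50):cv2.line(t,(k,0),(k,6),(255,0,0),1)
    cv2.imwrite(f'pics/top_{n}.png',t[:,:,::-1])
E
```

```text
scene
(0.5611, 0.1946, array([ 81., 101.]), 88.6, 8092)
(0.5472, -0.0986, array([99., 83.]), 6.6, 8180)
side
(0.5572, 0.1988, array([78., 98.]), 88.5, 7568)
(0.5431, -0.0949, array([101.,  78.]), 6.5, 7834)
```

View pics/top_side.png

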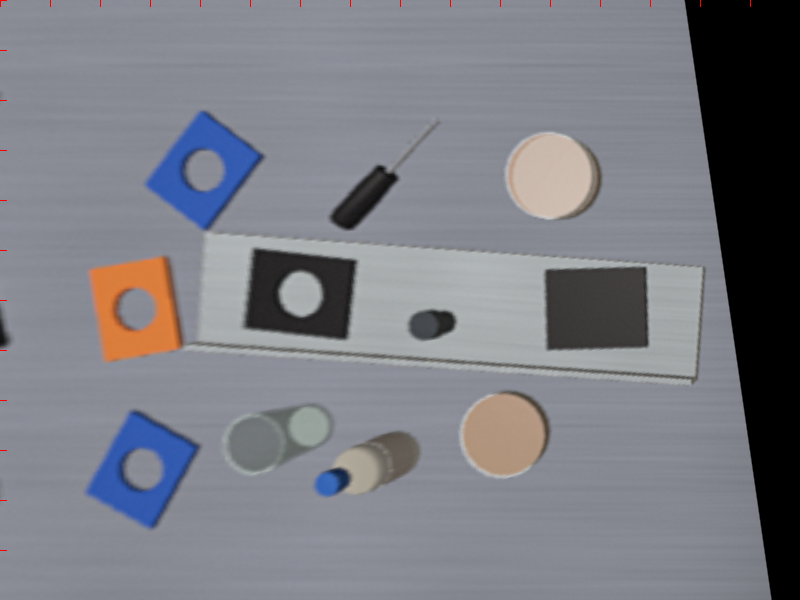

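Run:
```python
from h import *
def edge(p,z):
    # refine front edge & near end by sampling gradients along ledge normal in topdown
    g=cv2.GaussianBlur(cv2.cvtColor(top(p,z),cv2.COLOR_RGB2GRAY).astype(np.float32),(0,0),1.2)
    gr=cv2.Sobel(g,cv2.CV_32F,0,1); gc=cv2.Sobel(g,cv2.CV_32F,1,0); P=[];E=[];F=[]
    for c in range(215,690,5):
        r0=233+(c-206)*.0684; lo=int(r0-12); P.append((c,lo+np.argmax(gr[lo:lo+24,c])))
    for r in range(245,330,3):
        c0=206-(r-233)*.068; lo=int(c0-12); E.append((lo+np.argmax(gc[r,lo:lo+24]),r))
        c0=703-(r-233-34)*.068; lo=int(c0-12); F.append((lo+np.argmin(gc[r+34,lo:lo+24]),r+34))
    fit=lambda q:cv2.fitLine(np.float32(q),cv2.DIST_HUBER,0,.01,.01).ravel()
    f,e,k=fit(P),fit(E),fit(F)
    def inter(a,b):
        t=np.linalg.solve(np.c_[a[:2],-b[:2]],b[2:]-a[2:]);return a[2:]+t[0]*a[:2]
    A,B=inter(f,e),inter(f,k)
    return np.array([A[1]/S+X0,A[0]/S+Y0]),np.array([B[1]/S+X0,B[0]/S+Y0])
for n in ['scene','side']:
    p=dict(np.load(f'{n}0.npz'));A,B=edge(p,.05);d=B-A;L=np.linalg.norm(d);th=-np.arctan2(d[0],d[1])
    ex=np.array([np.cos(th),np.sin(th)]);ey=np.array([-ex[1],ex[0]]);O=(A+B)/2+.06*ex
    print(n,A,B,L,'yaw',th,'O',O)
    for q in plates(p): r=np.array(q[:2])-O;print(' plate',q[:2],'ledge frame',r@ex,r@ey)
```

```text
scene [ 0.4836611  -0.19561371] [0.51785314 0.30148438] 0.49827263 yaw -0.06867515 O [0.56061566 0.04881806]
 plate (0.5611, 0.1946) ledge frame -0.009520529376530711 0.14547154181476718
 plate (0.5472, -0.0986) ledge frame -0.003268034251594632 -0.1479911659916114
side [ 0.4825548 -0.1956035] [0.5170423  0.30205086] 0.49884793 yaw -0.06918946 O [0.55965495 0.04907562]
 plate (0.5572, 0.1988) ledge frame -0.01280016210320918 0.1491964186679473
 plate (0.5431, -0.0949) ledge frame -0.006561692058477089 -0.14477565326877925
```

```bash
python3 -m crank '[0,0,0,0,-0.113, 0,0,0,0,-0.113, 0,0,0,0,-0.113, 0,-2.5,-4,0,0, 0,-2.5,-4,0,0, 0,-2.5,-4,0,0, 0,-2.5,-4,0,0, 0,-2.5,-4,0,0]' 20
```

```text
time_s: 1.07
position: [0.3161, 0.3197, 0.2314]
tool_rot: [[-0.998, 0.067, 0.0], [0.067, 0.998, 0.0], [-0.0, 0.0, -1.0]]
ft_force: [1.4, 1.8, -0.3]
grip_width: -0.0001
gripper_force: 0.0
```

```bash
python3 -m crank '[0,-2.2,-3.4,0,0, 0,-2.2,-3.4,0,0, 0,-2.2,-3.4,0,0, 0,-2.2,-3.4,0,0, 0,-2.2,-3.4,0,0, 0,-2.2,-3.4,0,0, 0,-2.2,-3.4,0,0, 0,-2.2,-3.4,0,0]'
python3 -m crank '[0,-2.2,-3.4,0,0, 0,-2.2,-3.4,0,0, 0,-2.2,-3.4,0,0, 0,0,0,3,0, 0,0,0,3,0, 0,0,0,3,0, 0,0,0,3,0, 0,0,0,0,0]'
python3 - <<'E'
from rig import env
s=env.observe();print(s['position'],s['tool_rot'])
E
```

```text
time_s: 1.73
position: [0.4736, 0.036, 0.2315]
tool_rot: [[-0.998, 0.068, 0.0], [0.068, 0.998, 0.0], [-0.0, 0.0, -1.0]]
ft_force: [0.6, 0.9, -0.3]
grip_width: -0.0001
gripper_force: 0.0
time_s: 2.4
position: [0.5294, -0.0674, 0.1065]
tool_rot: [[-0.998, 0.068, -0.009], [0.068, 0.998, 0.003], [0.009, 0.003, -1.0]]
ft_force: [0.3, 0.5, 0.2]
grip_width: 0.0002
gripper_force: 0.0
[ 0.52936196 -0.06744226  0.10653157] [[-0.99763673  0.06810082 -0.00912375]
 [ 0.06807323  0.99767486  0.00330163]
 [ 0.00932738  0.00267275 -0.99995293]]
```

```bash
python3 -m crank '[0,-0.9,-1.4,0,0, 0,-0.9,-1.4,0,0, 0,0,0,1,0, 0,0,0,1,0, 0,0,0,1,0, 0,0,0,0,0, 0,0,0,0,0, 0,0,0,0,0]'
python3 - <<'E'
from rig import env,optics
from h import *
s=env.observe();print(s['position'],s['tool_rot'][2])
o=[]
for n in ['side','scene']:
    p=optics.get_image(n);P=np.linalg.inv(p['pose'])@np.r_[s['position'],1];u=p['intrinsics']@(P[:3]*[1,-1,-1]);u=(u[:2]/u[2]).astype(int);print(n,u)
    c=p['color'][u[1]-40:u[1]+40,u[0]-50:u[0]+50,::-1].copy();o.append(cv2.resize(c,None,fx=4,fy=4,interpolation=cv2.INTER_CUBIC))
cv2.imwrite('pics/hover.png',np.hstack(o))
E
```

```text
time_s: 3.07
position: [0.5479, -0.0969, 0.0816]
tool_rot: [[-0.998, 0.067, 0.0], [0.067, 0.998, -0.0], [-0.0, -0.0, -1.0]]
ft_force: [0.4, 0.4, 1.2]
grip_width: 0.0004
gripper_force: 0.0
[ 0.54793597 -0.09692675  0.08159904] [-6.53855771e-05 -4.30305081e-06 -9.99999998e-01]
side [266 167]
scene [248 182]
```

View pics/hover.png

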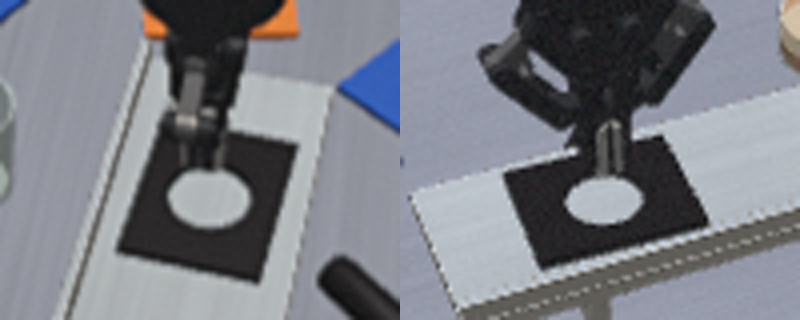

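The fingertips hover over the hole in both views, at (205,165) above the hole at (208,198) on the left and (612,170) above (603,200) on the right. I'll descend into it.

```bash
python3 -m crank '[0,0.25,0,0.6,0, 0,0,0,0.8,0, 0,0,0,0.6,0, 0,0,0,0.5,0, 0,0,0,0.4,0, 0,0,0,0,0, 0,0,0,0,0, 0,0,0,0,0]'
```

```text
time_s: 3.83
position: [0.5456, -0.0972, 0.0525]
tool_rot: [[-0.998, 0.068, 0.0], [0.068, 0.998, -0.0], [-0.0, -0.0, -1.0]]
ft_force: [0.6, -0.1, -0.4]
grip_width: 0.0001
gripper_force: 0.0
```

```bash
python3 -m crank '[0,-0.3,0,0,0, 0,-0.3,0,0,0, 0,-0.3,0,0,0, 0,-0.3,0,0,0, 0,-0.3,0,0,0, 0,-0.3,0,0,0, 0,-0.2,0,0,0, 0,0,0,0,0]'
python3 -m crank '[0,0,-0.8,0,0, 0,0,-0.8,0,0, 0,0,-0.8,0,0, 0,0,-0.8,0,0, 0,0,-0.8,0,0, 0,0,-0.8,0,0, 0,0,-0.8,0,0, 0,0,0,0,0]'
python3 - <<'E'
from rig import env,optics
from h import *
s=env.observe();p=s['position'][:2]-np.array([.5602,.049]);t=-.069;print('tcp',s['position'][2],p@[np.cos(t),np.sin(t)],p@[-np.sin(t),np.cos(t)])
for n in ['scene','side']:
    p=optics.get_image(n);print(n,plates(p))
E
```

```text
time_s: 4.5
position: [0.5659, -0.0985, 0.0523]
tool_rot: [[-0.998, 0.068, 0.0], [0.068, 0.998, -0.0], [-0.0, -0.0, -1.0]]
ft_force: [-1.0, -0.7, -0.0]
grip_width: 0.0
gripper_force: 0.1
time_s: 5.17
position: [0.5615, -0.1562, 0.0523]
tool_rot: [[-0.998, 0.069, 0.0], [0.069, 0.998, -0.001], [-0.0, -0.001, -1.0]]
ft_force: [-1.0, -0.4, -0.3]
grip_width: -0.0
gripper_force: 0.1
tcp 0.05231630752125574 0.015485609700062285 -0.2045917402622961
scene [(0.5612, 0.1946, array([ 81., 101.]), 88.6, 8074)]
side [(0.5573, 0.1989, array([77., 98.]), 88.7, 7482)]
```

```bash
python3 -m crank '[0,0,-0.6,0,0, 0,0,-0.6,0,0, 0,0,-0.6,0,0, 0,0,-0.6,0,0, 0,0,-0.5,0,0, 0,0,0,0,0, 0,0,0,0,0, 0,0,0,0,0]'
python3 - <<'E'
from rig import env,optics
from h import *
s=env.observe();p=s['position'][:2]-np.array([.5602,.049]);t=-.069;print('tcp',s['position'],p@[np.cos(t),np.sin(t)],p@[-np.sin(t),np.cos(t)])
o=[]
for n in ['scene','side']:
    p=optics.get_image(n);np.savez(n+'1.npz',**p);o.append(top(p,.056)[190:400,80:340,::-1])
cv2.imwrite('pics/push.png',cv2.resize(np.hstack(o),None,fx=1.5,fy=1.5))
E
```

```text
time_s: 5.93
position: [0.5598, -0.1835, 0.0524]
tool_rot: [[-0.998, 0.068, 0.0], [0.068, 0.998, -0.0], [-0.0, -0.0, -1.0]]
ft_force: [-0.2, 0.4, -0.1]
grip_width: -0.0
gripper_force: 0.0
tcp [ 0.55980599 -0.18345677  0.05237998] 0.01563371746720174 -0.23193079435003666
```

View pics/push.png

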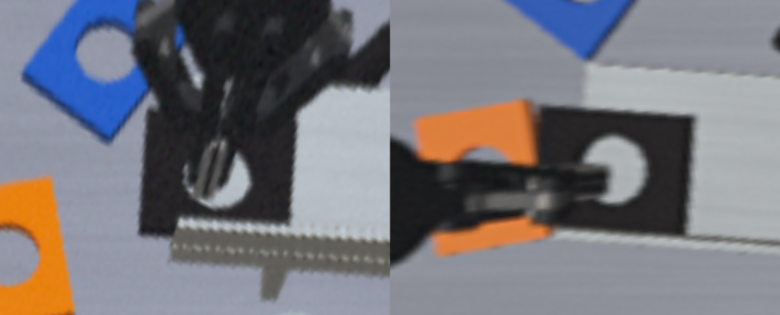

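The plate is near the upstand and overhanging by about 22–28 mm. It needs a little more −y (about 6 mm), then the finger centred in the hole and a gentle push against the upstand.

```bash
python3 -m crank '[0,0,-0.3,0,0, 0,0,-0.3,0,0, 0,0,0,0,0, 0,0,1.0,0,0, 0,0,0,0,0, 0,-0.2,0,0,0, 0,-0.2,0,0,0, 0,0,0,0,0]'
python3 -m crank '[0,-0.1,0,0,0, 0,0,0,0,0, 0,-0.1,0,0,0, 0,0,0,0,0, 0,-0.1,0,0,0, 0,0,0,0,0, 0,0,0,0,0, 0,0,0,0,0]'
```

```text
time_s: 6.7
position: [0.5644, -0.1797, 0.0524]
tool_rot: [[-0.998, 0.067, 0.001], [0.067, 0.998, -0.0], [-0.001, -0.0, -1.0]]
ft_force: [-0.4, -0.0, -0.1]
grip_width: -0.0001
gripper_force: 0.0
time_s: 7.37
position: [0.5655, -0.1797, 0.0522]
tool_rot: [[-0.998, 0.068, -0.004], [0.068, 0.998, 0.001], [0.004, 0.0, -1.0]]
ft_force: [-7.6, -0.8, 2.6]
grip_width: -0.0001
gripper_force: 4.0
```

Seated against the upstand (7.6 N, no further motion). Back off inside the hole, lift out and measure.

```bash
python3 -m crank '[0,0.3,0,0,0, 0,0.4,0,0,0, 0,0,0,0,0, 0,0,0,-1,0, 0,0,0,-3,0, 0,0,0,-4,0, 0,0,0,-4,0, 0,0,0,-4,0]'
python3 -m crank '[0,3,0,-1,0, 0,4,0,0,0, 0,4,0,0,0, 0,4,0,0,0, 0,4,0,0,0, 0,3,0,0,0, 0,0,0,0,0, 0,0,0,0,0]'
python3 - <<'E'
from rig import env,optics
from h import *
t=-.069;ex=np.array([np.cos(t),np.sin(t)]);ey=np.array([-ex[1],ex[0]]);o=[]
for n in ['scene','side']:
    p=optics.get_image(n);o.append(top(p,.056)[190:400,80:340,::-1])
    for q in plates(p):
        r=np.array(q[:2])-[.5602,.049];print(n,q,r@ex,r@ey)
cv2.imwrite('pics/end.png',cv2.resize(np.hstack(o),None,fx=1.5,fy=1.5))
E
```

```text
time_s: 8.03
position: [0.5598, -0.1791, 0.2152]
tool_rot: [[-0.998, 0.068, 0.001], [0.068, 0.998, -0.0], [-0.001, -0.0, -1.0]]
ft_force: [0.8, -0.7, -0.5]
grip_width: 0.0
gripper_force: 0.0
time_s: 8.7
position: [0.34, -0.1645, 0.2235]
tool_rot: [[-0.998, 0.069, 0.002], [0.069, 0.998, -0.002], [-0.002, -0.002, -1.0]]
ft_force: [0.6, -0.6, 0.5]
grip_width: 0.0
gripper_force: 0.0
scene (0.5611, 0.1946, array([ 81., 101.]), 88.6, 8088) -0.009140571679194106 0.1453155874274247
scene (0.5568, -0.1805, array([99., 83.]), 3.8, 7597) 0.012431028010954932 -0.22918830585915775
side (0.5572, 0.1989, array([78., 98.]), 88.4, 7532) -0.013327756036604878 0.14933646881799748
side (0.5534, -0.1771, array([102.,  79.]), 4.2, 7900) 0.00880470461107987 -0.22603081023770108
```

View pics/end.png

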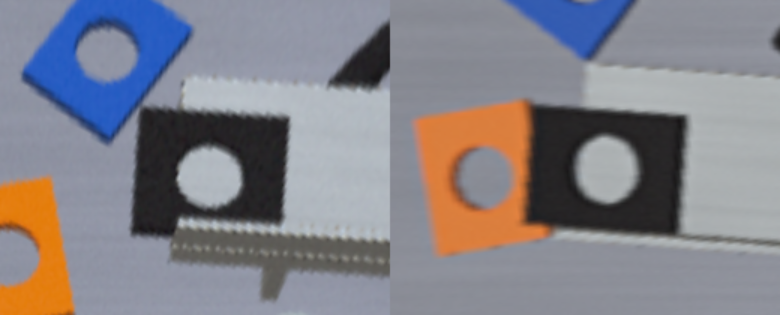

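The plate lies square against the upstand at y' ≈ −0.228 and x' ≈ +0.0105. It is parallel to the ledge, and the plain plate has not moved.

```bash
python3 -c "
from rig import env
print(env.close_job())"
```

```text
the job is handed in; nothing more can be done
None
```

The holed plate was pushed flat and square against the upstand, overhanging the nearer end by about 28 mm by camera measurement, and the job was handed in at about 9 s; no verdict came back.

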